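# Snap the glass cork back into the open bottle and keep it pressed

### The job

Close the open bottle with the frosted glass cork: pick the cork up by its head, lower it into the mouth until you feel its sealing ring come to rest on the lip, then press straight down through the click and keep pressing until the head sits flat on the lip. Finish while still holding the cork by its head and pushing it firmly down, with about 10 N; do not let go. Leave the bottle standing where it is, and do not disturb the corkscrew, the rubber stopper or the jigger.

Things in the scene. Friction and masses are not known exactly. Their poses are not given: they have to be found in the camera images.
- cork: Frosted glass cork, 60 to 90 g, 48 mm high, standing on its plug, head up. Origin: centre of the plug's underside, z up its axis. Plug 20 mm across (its lowest 7 mm taper to 13 mm at the foot) up to z = 20 mm; then the round straight-sided head, 34 mm across, z = 20 to 48 mm, to grip from above across any diameter. Grip it with the fingertips above the head's underside, clear of the bottle's lip.
- cork_seat (a point): Point on the cork's axis in the plane of the head's underside, 20 mm above the cork's origin. It lies on bottle_mouth when the cork is fully home.
- cork_ring (a point): Point on the cork's axis at the middle of its sealing ring, 12.8 mm above the cork's origin: a slick springy clear ring round the plug, 26 mm across, 8 mm thick, which gives way inward. To press it through the lip takes a push that rises to 7 to 14 N, then drops (the click, with a pull down on the cork); it then springs out below the lip, free of it.
- bottle: Squat open bottle of green glass with a blank paper label, standing loose on the ledge, 0.78 to 0.92 kg, 84 mm across, body up to z = 96 mm, shoulder up to 130 mm, neck 32 mm across, total height 170 mm. Origin: centre of its underside, z up its axis.
- bottle_mouth (a point): Centre of the mouth in the plane of the lip's top, 170 mm above the bottle's origin. Lip 33 mm across, 3.5 mm high, its bore 23 mm, chamfered to 26 mm at the top; the neck below is 27.5 mm wide inside and 40 mm deep. The ring meets the lip when cork_seat is 9 to 10 mm above this point; the push peaks in the next 4 mm, drops, and rises sharply when the head meets the lip.
- corkscrew: Corkscrew, to be left alone: olive-wood T-handle 100 mm long and 22 mm thick lying along its y, steel worm 100 mm long pointing along its x; origin on the ledge under the middle of the handle.
- stopper: Black tapered rubber stopper, to be left alone: 32 mm across the top rim, 34 mm high, standing; origin at the centre of its underside.
- jigger: Double-ended steel jigger, to be left alone: 44 mm across, 78 mm high, standing; origin at the centre of its underside.
- ledge: The flat zinc-topped drawer ledge, fixed: the work surface at z = 0, on which everything stands. It bears the bottle's weight and, through the bottle, the push on the cork. Origin: on its surface, in the middle of the working area, at x = 0.55, y = 0.
Mind the look-alikes: they are no part of the job. What is meant by the cork is not orange or purple, and is the smaller of those in its own colour.

How it is judged:
On the way, in this order (a step that is already met when the one before it is completed fails the run):
1. the cork is picked up (height (world z) of cork above 0.05 m and contact force between the fingers and cork above 2 N), for 0.2 s.
2. the cork stands in the mouth with its ring resting on the lip, not yet pushed through (horizontal distance between cork_seat and bottle_mouth below 0.005 m and z of cork_seat in the frame of bottle between 0.1755 and 0.1825 m and contact force between cork and bottle above 1 N), for 0.05 s.
3. the cork has clicked home, its head flat on the lip, and is still being pressed (horizontal distance between cork_seat and bottle_mouth below 0.003 m and z of cork_seat in the frame of bottle below 0.1715 m and angle between the z axis of cork and the z axis of bottle, either way round below 0.07 rad and contact force between cork and bottle above 5 N and contact force between the fingers and cork above 4 N and contact force between bottle and ledge above 13.5 N), for 0.5 s.
At the end, for the whole second after the job is handed in: Head within 1.5 mm of the lip, 3 mm of the mouth's axis, not askew (0.07 rad); fingers hold the cork and press it on the lip with 5 to 30 N (bottle bears on the ledge with over 13.5 N), at rest; bottle upright (0.05 rad), within 30 mm of its start; corkscrew, stopper, jigger within 20 mm (all of step 3 and angle between bottle's own z axis and vertical below 0.05 rad and distance of bottle from where it was at the start of the episode below 0.03 m and height (world z) of bottle below 0.004 m and linear speed of each of bottle, cork below 0.02 m/s and distance of each of corkscrew, stopper, jigger from where it was at the start of the episode below 0.02 m and contact force between cork and bottle below 30 N); the arm keeps its last pose, push and grip.
It fails at once if the bottle is tipped by more than 0.2 rad (angle between bottle's own z axis and vertical above 0.2 rad).
It fails at once if a bystander is pushed 20 mm or more (distance of any of corkscrew, stopper, jigger from where it was at the start of the episode above 0.02 m).
It also fails if it takes over 51 s, if anything falls off the work surface, if the arm or the gripper's body presses on something with over 40 N, if the wrist force passes 120 N, or if a joint passes its speed limit or range.

### The arm

A 7-joint arm with a two-finger parallel gripper is mounted at the origin on the work surface. World frame = base frame: x ahead of the robot, y to its left, z up, the work surface at z = 0. Lengths are in m, angles in rad, forces in N, time in s.
With the tool pointing down it reaches from about 0.425 to 0.925 m from the base axis. Payload 6.8 kg.
Tool frame: the origin (TCP) lies at the very end of the fingers, on their centre line; the grasp point (between the pads) lies 19 mm behind it; z points along the fingers, y is the line along which they close (so a half turn about z gives the same grasp; the last joint's range is limited). The gripper opens to 85 mm and grips with 20 to 120 N. Pads are 22 mm wide; open, the fingers measure 114 mm over their backs; the gripper's body (76 mm by 85 mm) begins 54 mm behind the grasp point. The pads swing forward as they close: fully open they stand 13 mm farther back than shut.
Start: joints at [-0.108, 0.477, 0.022, 1.555, -0.011, 1.109, -0.083], TCP at [0.675, 0, 0.231] pointing down, gripper open.
Joint ranges: [-2.96, 2.96], [-0.34, 2.1], [-1.41, 1.46], [0.24, 2.44], [-1.37, 4.51], [0.17, 1.92], [-2.96, 2.96]. Speed limits (rad/s): [2.39, 2.39, 3.14, 3.14, 3.14, 3.14, 3.14].

### API

Orientations are given as a unit quaternion [w, x, y, z].
In Python, from station import bot gives the robot as it stands. The module is installed in compiled form; this text tells all that it offers.
- The arm moves only by the shell command python3 -m jog 'ROWS' [OPENING] [FORCE]. ROWS is JSON, a list of rows, each a list of 4 numbers: the shift along the tool's x, y, z in cm, then the turn about the tool's z in rad. In form: [[x, y, z, spin], ...]. A call has 1 to 20 rows; each row is the pose to reach, as a shift and turn from the pose commanded when the call began, along the tool's axes at that moment; what a row does not reach only later rows make up. A row lasts 1/12 s, in which the tool goes at most 41.7 mm and 7.16 degrees, less where a joint would pass 70% of its speed; a pose out of reach is approached as far as the arm can. A call with a gripper value outside its range is refused whole. OPENING is the closure, from -1 (fully open) to 1 (shut), set as the call begins (- or left out, the last holds). The fingers move at their own pace and stop on an object; FORCE is the grip in N (left out, the last holds). Time passes only in rows, so rows that repeat a pose let the fingers close. It gives the time, the measured TCP pose, the force, the opening and the grip force at its end, in the units of the state.
- bot.get_obs(): the state, without advancing time (a new reading comes with each control period).
- bot.read_camera(name): name is "scene" or "side" or "wrist"; returns a dict with "pixels" (420x560x3 uint8, red, green, blue), "depth" (420x560 float32, m along the optical axis (not along the pixel's ray), 0 where there is no reading), "fovy" (degrees; the focal length in pixels is half the picture's height over the tangent of half this angle, whatever the lens; pixels are square), "cx", "cy" (the principal point, pixels), "pose" (4x4, takes a point from camera to world coordinates). Camera axes: x right, y down, z forward; pixel columns grow to the right and rows downward; lengths in m; the calibration is good to about 2 mm. A picture is of the moment at which its call begins.
- bot.hand_in(): hands the job in; it is judged then, once.
The state is a dict: "t": time; "q": joint angles; "joint_vel": joint speeds; "joint_torque": joint torques, N m; "eef_pos": TCP position; "tool_rot": TCP orientation; "contact_force": force on the tool from outside, world axes, zero at the start; "torque": the same for the moment, N m; "gripper_width": opening from 0.0 (shut) to 1.0 (fully open); "grasp_force": force on a finger pad.
Only numpy, scipy, OpenCV 4.12 (cv2) and the standard library are available. Lean on these libraries where they do the work, as an engineer would, in place of code of your own. Each camera call takes 0.05 s, during which the arm holds its last target. There are 200 camera calls.

## Working session

There is one attempt and no reset: what is moved stays moved. The work goes in short steps, Python scripts to look and compute and a shell command to move; the robot and the scene stay as the last step left them, time stands still between calls to the robot, and variables do not carry over. Pictures are saved under pics/ and viewed, at most 10 in all, crops included, and the job is handed in when it is done.

```bash
mkdir -p pics; cat > h.py <<'E'
import numpy as np,cv2
from station import bot
def grab(n,tag):
    c=bot.read_camera(n); np.savez(f'pics/{tag}.npz',**c)
    cv2.imwrite(f'pics/{tag}.png',c['pixels'][:,:,::-1]); return c
def cloud(c):
    H,W=c['depth'].shape; f=H/2/np.tan(np.radians(c['fovy'])/2)
    v,u=np.mgrid[:H,:W]; d=c['depth']
    P=np.stack([(u-c['cx'])*d/f,(v-c['cy'])*d/f,d],-1)
    return P@c['pose'][:3,:3].T+c['pose'][:3,3]
E
python3 - <<'E'
from h import *
a=grab('scene','s0');b=grab('side','d0');c=grab('wrist','w0')
o=bot.get_obs();print({k:np.round(v,3) for k,v in o.items()})
for x in(a,b,c):print(x['fovy'],x['cx'],x['cy'],np.round(x['pose'],3).tolist())
cv2.imwrite('pics/sd0.png',cv2.resize(np.vstack([a['pixels'],b['pixels']])[:,:,::-1],(560,600)) if 0 else np.hstack([cv2.resize(q['pixels'],(400,300)) for q in(a,b)])[:,:,::-1])
E
```

```text
{'t': np.float64(0.15), 'q': array([-0.108,  0.478,  0.022,  1.556, -0.011,  1.109, -0.083]), 'joint_vel': array([-0.001, -0.003,  0.   , -0.005,  0.001,  0.001,  0.002]), 'joint_torque': array([ 2.0000e-03, -5.9692e+01,  1.6090e+00, -2.8149e+01,  1.3000e-02,
        7.0000e-03,  0.0000e+00]), 'eef_pos': array([ 0.675, -0.   ,  0.231]), 'tool_rot': array([-0.   ,  0.707,  0.707, -0.001]), 'contact_force': array([ 0.481, -0.384, -0.02 ]), 'torque': array([ 0.001, -0.014, -0.029]), 'grasp_force': np.float64(0.0), 'gripper_width': np.float64(1.0)}
51.52479584791642 286.8854607589587 206.06504641689713 [[0.256, 0.657, -0.709, 1.323], [0.967, -0.164, 0.197, -0.184], [0.013, -0.736, -0.677, 0.796], [0.0, 0.0, 0.0, 1.0]]
42.35584841251628 281.1084590089819 209.55255515301104 [[-0.836, -0.408, 0.367, -0.003], [-0.549, 0.599, -0.583, 0.955], [0.019, -0.689, -0.724, 1.311], [0.0, 0.0, 0.0, 1.0]]
71.23433466324005 275.6385369861574 211.24142283921884 [[1.0, 0.0, -0.003, 0.675], [-0.001, -0.948, -0.319, 0.082], [-0.003, 0.319, -0.948, 0.374], [0.0, 0.0, 0.0, 1.0]]
```

View pics/s0.png

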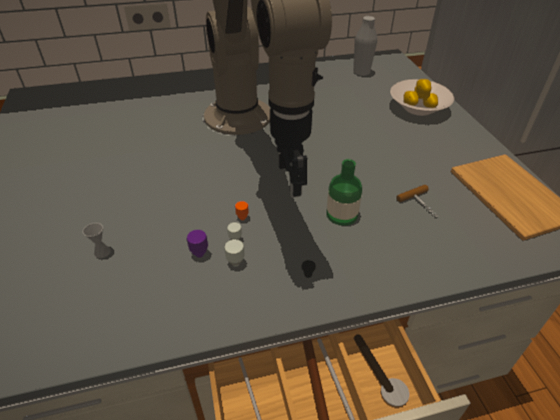

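View pics/d0.png

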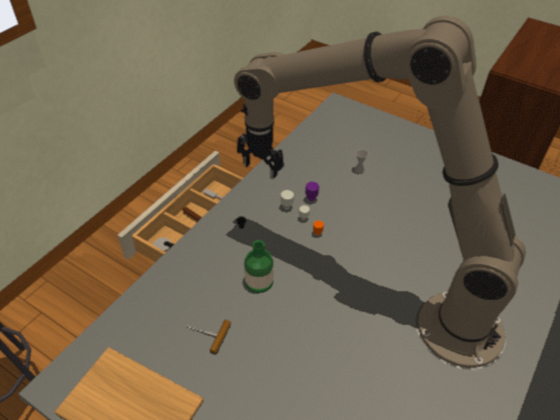

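The scene view shows the small white cork at (234,231), a larger white one at (234,252), orange at (242,211), purple at (198,243), the bottle mouth at about (348,165) and the stopper at (308,268). In the side view the small white cork is at (305,213), the larger at (287,200) and the bottle mouth at (258,245). Next I measure both.

```bash
python3 - <<'E'
from h import *
for n,ck,bt in(('s0',(234,230),(345,195)),('d0',(305,213),(259,268))):
    c=np.load(f'pics/{n}.npz');P=cloud(c)
    hsv=cv2.cvtColor(c['pixels'],cv2.COLOR_RGB2HSV)
    for name,(u,v),r,hh in(('cork',ck,11,.06),('bottle',bt,50,.2)):
        Q=P[v-r:v+r+1,u-r:u+r+1].reshape(-1,3);h=hsv[v-r:v+r+1,u-r:u+r+1].reshape(-1,3)
        q=Q[(Q[:,2]>.012)&(Q[:,2]<hh)]
        print(n,name,len(q),'zmax',np.sort(q[:,2])[-12:].round(3))
        zt=np.percentile(q[:,2],99)
        t=q[q[:,2]>zt-(.006 if name=='cork' else .008)]
        print(' top mid',((t.min(0)+t.max(0))/2).round(4),'mean',t.mean(0).round(4),'ext',np.ptp(t,axis=0).round(4), 'all ext',q.min(0).round(3),q.max(0).round(3))
E
```

```text
s0 cork 212 zmax [0.049 0.049 0.049 0.049 0.049 0.049 0.049 0.05  0.058 0.058 0.059 0.06 ]
 top mid [ 0.6351 -0.1181  0.0589] mean [ 0.6347 -0.119   0.0588] ext [0.0061 0.0178 0.0015] all ext [ 0.563 -0.127  0.012] [ 0.638 -0.095  0.06 ]
s0 bottle 1612 zmax [0.17  0.17  0.17  0.17  0.171 0.171 0.171 0.171 0.171 0.171 0.171 0.172]
 top mid [0.5565 0.1787 0.1668] mean [0.5585 0.1781 0.1673] ext [0.0353 0.0335 0.0096] all ext [0.527 0.136 0.012] [0.601 0.218 0.172]
d0 cork 134 zmax [0.051 0.051 0.052 0.052 0.052 0.053 0.053 0.053 0.054 0.054 0.056 0.057]
 top mid [ 0.5507 -0.0934  0.0533] mean [ 0.5666 -0.0991  0.0514] ext [0.0785 0.048  0.0077] all ext [ 0.511 -0.129  0.012] [ 0.597 -0.069  0.057]
d0 bottle 1236 zmax [0.171 0.171 0.171 0.171 0.171 0.172 0.172 0.172 0.172 0.172 0.173 0.175]
 top mid [0.5542 0.181  0.1693] mean [0.5544 0.1814 0.1689] ext [0.0324 0.0339 0.0106] all ext [ 0.511 -0.104  0.012] [0.741 0.226 0.175]
```

```bash
python3 - <<'E'
from h import *
for n in('s0','d0'):
    c=np.load(f'pics/{n}.npz');P=cloud(c)
    m=(P[...,2]>.012)&(P[...,2]<.09)&(P[...,0]>.45)&(P[...,0]<.8)&(abs(P[...,1])<.32)
    # top-down occupancy at 2mm
    q=P[m];col=c['pixels'][m]
    g=((q[:,:2]-[.45,-.32])/.004).astype(int);im=np.zeros((90,162),np.uint8);im[g[:,0],g[:,1]]=255
    k,l,s,ct=cv2.connectedComponentsWithStats(im)
    L=l[g[:,0],g[:,1]]
    for i in range(1,k):
        z=q[L==i]
        if len(z)<25: continue
        zt=np.percentile(z[:,2],97);sel=abs(z[:,2]-zt)<.003;t=z[sel]
        print(n,len(z),'z',zt.round(3),'topmid',((t.min(0)+t.max(0))/2)[:2].round(4),'ext',np.ptp(t,axis=0)[:2].round(3),'bb',z.min(0)[:2].round(3),z.max(0)[:2].round(3),col[L==i].mean(0).astype(int))
E
```

```text
s0 192 z 0.049 topmid [ 0.51   -0.0799] ext [0.03  0.031] bb [ 0.495 -0.096] [ 0.529 -0.064] [149  61  12]
s0 736 z 0.088 topmid [0.572  0.1754] ext [0.055 0.078] bb [0.542 0.136] [0.601 0.214] [84 84 64]
s0 208 z 0.049 topmid [ 0.582  -0.1115] ext [0.031 0.03 ] bb [ 0.563 -0.127] [ 0.599 -0.095] [136 132 114]
s0 446 z 0.066 topmid [ 0.6066 -0.2009] ext [0.042 0.041] bb [ 0.582 -0.224] [ 0.63  -0.179] [71 35 79]
s0 412 z 0.063 topmid [ 0.6546 -0.1233] ext [0.04  0.042] bb [ 0.632 -0.144] [ 0.677 -0.102] [134 130 113]
s0 161 z 0.036 topmid [0.7285 0.0324] ext [0.03  0.029] bb [0.711 0.017] [0.744 0.047] [26 25 23]
d0 123 z 0.052 topmid [ 0.5056 -0.0756] ext [0.032 0.026] bb [ 0.488 -0.091] [ 0.521 -0.057] [159  71  11]
d0 472 z 0.088 topmid [0.5454 0.1977] ext [0.067 0.051] bb [0.511 0.164] [0.584 0.226] [91 91 71]
d0 113 z 0.054 topmid [ 0.5747 -0.1028] ext [0.025 0.022] bb [ 0.562 -0.122] [ 0.597 -0.09 ] [138 133 115]
d0 213 z 0.069 topmid [ 0.603  -0.1983] ext [0.042 0.039] bb [ 0.579 -0.221] [ 0.627 -0.174] [78 36 84]
d0 197 z 0.066 topmid [ 0.6503 -0.1171] ext [0.039 0.038] bb [ 0.627 -0.14 ] [ 0.673 -0.096] [139 134 116]
d0 81 z 0.039 topmid [0.7235 0.0378] ext [0.025 0.028] bb [0.709 0.021] [0.742 0.052] [23 22 20]
```

```bash
python3 -m jog '[[-2,-2,0,0.12],[-4,-4,0,0.24],[-6,-6,0,0.36],[-8,-8,0,0.48],[-10,-9.5,0,0.6],[-11,-9.5,0,0.72],[-11,-9.5,0,0.84],[-11,-9.5,0,0.96],[-11,-9.5,0,1.08],[-11,-9.5,0,1.2],[-11,-9.5,0,1.32],[-11,-9.5,0,1.44],[-11,-9.5,0,1.57],[-11,-9.5,0,1.57],[-11,-9.5,0,1.57]]' -0.4 40; python3 - <<'E'
from h import *
c=grab('wrist','w1');print(bot.get_obs()['eef_pos'].round(4),bot.get_obs()['gripper_width'])
E
```

```text
t: 1.4
eef_pos: [0.5799, -0.1098, 0.2311]
tool_rot: [0.0, 1.0, 0.002, -0.0]
contact_force: [-0.1, 0.5, -0.6]
gripper_width: 0.701
grasp_force: 0.0
[ 0.5799 -0.1099  0.2311] 0.6956838987403193
```

View pics/w1.png

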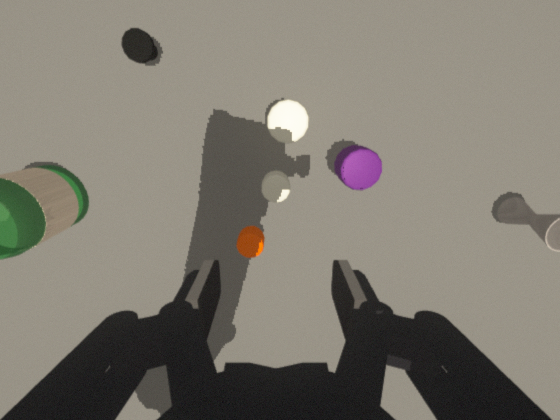

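The wrist view shows the small cork at (277,186), the big white one at (288,121), orange at (250,242) and purple at (359,168). The fingers are at the bottom.

```bash
cat >> h.py <<'E'
def tops(c,zlo=.04,zhi=.056,box=(.45,.72,-.25,.3),px=25):
    P=cloud(c);m=((P[...,2]>zlo)&(P[...,2]<zhi)&(P[...,0]>box[0])&(P[...,0]<box[1])&(P[...,1]>box[2])&(P[...,1]<box[3])).astype(np.uint8)
    k,l,s,ct=cv2.connectedComponentsWithStats(m)
    for i in range(1,k):
        if s[i,4]<px: continue
        z=P[l==i];zt=np.median(z[:,2]);z=z[abs(z[:,2]-zt)<.003]
        (cx,cy),r=cv2.minEnclosingCircle(z[:,:2].astype(np.float32))
        print(ct[i].round(),s[i,4],'z',zt.round(4),'circ',round(cx,4),round(cy,4),'r',round(r,4),'mean',z.mean(0)[:2].round(4),'mid',((z.min(0)+z.max(0))/2)[:2].round(4),np.ptp(z,axis=0)[:2].round(4))
E
python3 - <<'E'
from h import *
tops(np.load('pics/w1.npz'))
for n in('s0','d0'): print(n);tops(np.load(f'pics/{n}.npz'))
E
```

```text
[344. 157.] 145 z 0.0483 circ 0.6076 -0.1959 r 0.0224 mean [ 0.6137 -0.1842] mid [ 0.608  -0.1925] [0.0388 0.0299]
[ 52. 196.] 722 z 0.0481 circ 0.5595 0.1719 r 0.0414 mean [0.5695 0.1482] mid [0.56   0.1627] [0.0766 0.0519]
[275. 188.] 673 z 0.0492 circ 0.5796 -0.1095 r 0.0168 mean [ 0.5801 -0.1098] mid [ 0.5796 -0.1094] [0.0331 0.0323]
[250. 244.] 588 z 0.0492 circ 0.5078 -0.0784 r 0.017 mean [ 0.5086 -0.0786] mid [ 0.5079 -0.0783] [0.0323 0.0333]
s0
[342. 209.] 150 z 0.0484 circ 0.5653 0.175 r 0.0411 mean [0.5855 0.1628] mid [0.5748 0.1743] [0.0515 0.0766]
[241. 206.] 110 z 0.0465 circ 0.5108 -0.0791 r 0.018 mean [ 0.5103 -0.0794] mid [ 0.5119 -0.0799] [0.0336 0.0313]
[233. 228.] 131 z 0.0468 circ 0.5807 -0.111 r 0.0179 mean [ 0.5823 -0.1111] mid [ 0.5806 -0.1108] [0.035  0.0325]
[197. 247.] 97 z 0.0478 circ 0.6096 -0.202 r 0.0222 mean [ 0.6221 -0.2022] mid [ 0.6183 -0.2019] [0.0221 0.0441]
[234. 255.] 88 z 0.0484 circ 0.66 -0.1229 r 0.0208 mean [ 0.6707 -0.1249] mid [ 0.6682 -0.1229] [0.0185 0.0413]
d0
[312. 193.] 42 z 0.0476 circ 0.5949 -0.1908 r 0.0183 mean [ 0.5924 -0.1866] mid [ 0.5939 -0.1904] [0.0233 0.0303]
[287. 201.] 45 z 0.0467 circ 0.6492 -0.1153 r 0.0201 mean [ 0.6446 -0.1078] mid [ 0.6492 -0.1112] [0.0364 0.0266]
[304. 209.] 70 z 0.0476 circ 0.5771 -0.1057 r 0.0191 mean [ 0.5784 -0.1061] mid [ 0.5781 -0.1064] [0.0322 0.031 ]
[318. 225.] 75 z 0.0479 circ 0.5069 -0.0745 r 0.0181 mean [ 0.5072 -0.0754] mid [ 0.5056 -0.0739] [0.0318 0.0348]
[259. 281.] 101 z 0.0471 circ 0.5482 0.19 r 0.0405 mean [0.5372 0.2075] mid [0.5469 0.1949] [0.0672 0.0582]
```

```bash
python3 -m jog '[[0,0,2,0],[0,0,5,0],[0,0,8,0],[0,0,11,0],[0,0,14,0],[0,0,16.5,0],[0,0,18.5,0],[0,0,19.8,0],[0,0,20.5,0],[0,0,20.8,0],[0,0,20.8,0],[0,0,20.8,0]]'; python3 -m jog '[[0,0,0,0],[0,0,0,0],[0,0,0,0],[0,0,0,0],[0,0,0,0],[0,0,0,0],[0,0,0,0],[0,0,0,0],[0,0,0,0],[0,0,0,0]]' 1 90
```

```text
t: 2.45
eef_pos: [0.5809, -0.1102, 0.0243]
tool_rot: [0.0, 1.0, 0.001, 0.001]
contact_force: [0.1, -0.3, 0.1]
gripper_width: 0.702
grasp_force: 0.0
t: 3.28
eef_pos: [0.581, -0.1102, 0.0247]
tool_rot: [0.0, 1.0, 0.0, 0.001]
contact_force: [-1.8, 0.4, 7.2]
gripper_width: 0.365
grasp_force: 88.6
```

```bash
python3 -m jog '[[0,0,-0.5,0],[0,0,-1.5,0],[0,0,-3,0],[0,0,-5,0],[0,0,-8,0],[0,0,-11,0],[0,0,-14,0],[0,0,-17,0],[0,0,-20,0],[0,0,-22,0],[0,0,-24,0],[0,0,-25,0],[0,0,-25,0],[0,0,-25,0]]'; python3 -m jog '[[0,-1,0,0],[0,-3,0,0],[0,-6,0,0],[0,-9,0,0],[0,-12,0,0],[0,-14,0,0],[0,-16,0,0],[0,-17,0,0],[0,-17,0,0],[0,-17,0,0]]'; python3 - <<'E'
from h import *
c=grab('wrist','w2');grab('scene','s2');grab('side','d2')
tops(c,.163,.176,(.5,.62,.1,.25),10)
for n in('s2','d2'): print(n);tops(np.load(f'pics/{n}.npz'),.163,.178,(.5,.62,.1,.25),10)
E
```

```text
t: 4.45
eef_pos: [0.5798, -0.1099, 0.2733]
tool_rot: [-0.0, 1.0, 0.0, 0.0]
contact_force: [-0.8, -0.3, -1.2]
gripper_width: 0.37
grasp_force: 89.2
t: 5.28
eef_pos: [0.5794, 0.0599, 0.2724]
tool_rot: [0.0, 1.0, 0.001, -0.001]
contact_force: [-0.6, -0.9, -0.3]
gripper_width: 0.37
grasp_force: 89.2
[145. 233.] 704 z 0.1708 circ 0.5561 0.1795 r 0.0171 mean [0.5567 0.1797] mid [0.5564 0.1797] [0.0331 0.0332]
s2
[348. 164.] 86 z 0.1681 circ 0.5569 0.1784 r 0.0176 mean [0.5581 0.1781] mid [0.5576 0.179 ] [0.0315 0.0327]
d2
[259. 245.] 67 z 0.1687 circ 0.5553 0.1812 r 0.0177 mean [0.5541 0.1809] mid [0.5544 0.1822] [0.0331 0.0331]
```

View pics/w2.png

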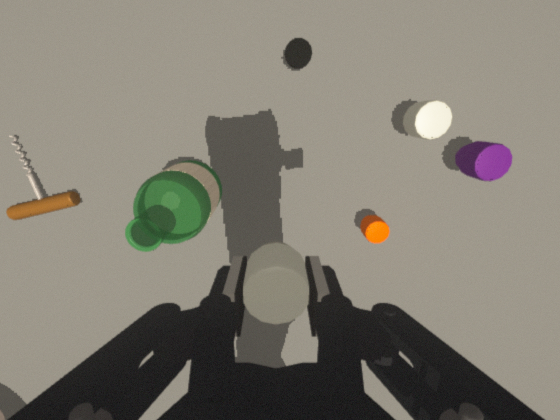

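The cork is held at about (276,283), and the mouth is at (145,233), measured at (0.556, 0.180, 0.170). Next I measure the cork's offset in the hand.

```bash
python3 - <<'E'
from h import *
o=bot.get_obs();T=o['eef_pos'];print(T.round(4),o['tool_rot'].round(4))
for n in('w2','s2','d2'):
    c=np.load(f'pics/{n}.npz');P=cloud(c);Q=P-T
    hsv=cv2.cvtColor(c['pixels'],cv2.COLOR_RGB2HSV)
    m=(np.abs(Q[...,0])<.03)&(np.abs(Q[...,1])<.022)&(Q[...,2]>-.05)&(Q[...,2]<.05)&(hsv[...,2]>75)
    z=Q[m];print(n,m.sum())
    if len(z)<5: continue
    print(np.percentile(z,[1,10,50,90,99],axis=0).round(4).tolist())
    for lo in np.arange(-.03,.035,.005):
        s=z[(z[:,2]>=lo)&(z[:,2]<lo+.005)]
        if len(s)>5: print(round(lo,3),len(s),'x',s[:,0].min().round(4),s[:,0].max().round(4),'y',s[:,1].min().round(4),s[:,1].max().round(4))
E
```

```text
[0.5798 0.058  0.2731] [ 4.e-04  1.e+00 -1.e-03 -2.e-04]
w2 5195
[[-0.0153, -0.02, -0.0011], [-0.0094, -0.0138, 0.0082], [0.0075, 0.001, 0.0234], [0.0142, 0.0147, 0.0249], [0.0154, 0.0214, 0.0388]]
-0.015 32 x 0.0085 0.0115 y -0.0043 0.0101
-0.005 52 x 0.0061 0.0157 y -0.0128 0.0161
0.0 249 x 0.0039 0.0161 y -0.0207 0.0219
0.005 310 x 0.0035 0.0159 y -0.0207 0.0217
0.01 328 x 0.0039 0.016 y -0.0219 0.0219
0.015 393 x -0.0112 0.0159 y -0.0206 0.022
0.02 3352 x -0.0176 0.0159 y -0.0218 0.0219
0.025 156 x -0.0142 0.012 y -0.0219 0.022
0.03 122 x -0.0112 0.0115 y -0.0218 0.022
s2 226
[[-0.0161, -0.0128, -0.0242], [-0.0076, -0.0102, -0.0023], [0.0107, -0.0013, 0.0166], [0.015, 0.0096, 0.0227], [0.0168, 0.0143, 0.0233]]
-0.025 8 x 0.0026 0.0071 y -0.0048 0.0061
-0.02 7 x 0.0053 0.01 y -0.0081 0.0041
-0.005 20 x 0.0084 0.0162 y -0.0142 0.0126
0.0 22 x 0.0086 0.0172 y -0.0129 0.0123
0.005 24 x 0.0084 0.018 y -0.0123 0.0196
0.01 23 x 0.0093 0.0168 y -0.0128 0.0116
0.015 28 x -0.0118 0.0167 y -0.0127 0.0155
0.02 93 x -0.0165 0.0156 y -0.0125 0.0143
d2 111
[[-0.0195, -0.0215, -0.0221], [-0.0173, -0.013, -0.0107], [-0.0118, 0.0053, 0.0167], [-0.0042, 0.0155, 0.0257], [0.0028, 0.0198, 0.0314]]
-0.015 8 x -0.0158 -0.0022 y 0.0045 0.0139
0.0 12 x -0.0186 -0.0067 y -0.0008 0.0207
0.005 12 x -0.0183 -0.01 y -0.0209 0.0159
0.01 10 x -0.0195 -0.0106 y -0.0217 0.0187
0.015 16 x -0.0202 -0.0062 y -0.0212 0.0199
0.02 30 x -0.0191 0.0033 y -0.0207 0.0147
0.025 10 x -0.0164 -0.0048 y -0.0188 0.018
```

```bash
python3 -m jog '[[-0.5,-1,0,0],[-1,-3,0,0],[-1.5,-5.5,0,0],[-2,-8,0,0],[-2.3,-10,0,0],[-2.3,-11.3,0,0],[-2.3,-11.9,0,0],[-2.3,-11.9,0,0],[-2.3,-11.9,0,0],[-2.3,-11.9,0,0],[-2.3,-11.9,0,0]]'; python3 - <<'E'
from h import *
for i in range(3):
    grab('wrist',f'w3');o=bot.get_obs();print(o['eef_pos'].round(4),o['tool_rot'].round(4),o['contact_force'].round(2),o['t'])
grab('scene','s3');grab('side','d3')
for i in range(2):
    o=bot.get_obs();print(o['eef_pos'].round(4))
a,b=[cv2.imread(f'pics/{n}.png') for n in('s3','d3')]
cv2.imwrite('pics/c3.png',np.hstack([cv2.resize(a[105:225,295:405],(385,420),interpolation=2),cv2.resize(b[165:285,205:315],(385,420),interpolation=2)]))
E
```

```text
t: 6.35
eef_pos: [0.5572, 0.1772, 0.2733]
tool_rot: [0.0, 1.0, -0.001, 0.0]
contact_force: [0.4, 0.4, -1.8]
gripper_width: 0.367
grasp_force: 89.2
[0.5571 0.1775 0.2734] [ 2.e-04  1.e+00 -7.e-04  1.e-04] [ 0.48 -1.27 -0.95] 6.4
[0.557  0.1778 0.2733] [ 1.e-04  1.e+00 -5.e-04  0.e+00] [ 0.74 -0.65 -0.35] 6.45
[0.557  0.1781 0.2734] [ 1.e-04  1.e+00 -3.e-04  1.e-04] [ 0.96  0.43 -0.41] 6.5
[0.5569 0.1786 0.2734]
[0.5569 0.1786 0.2734]
```

View pics/c3.png

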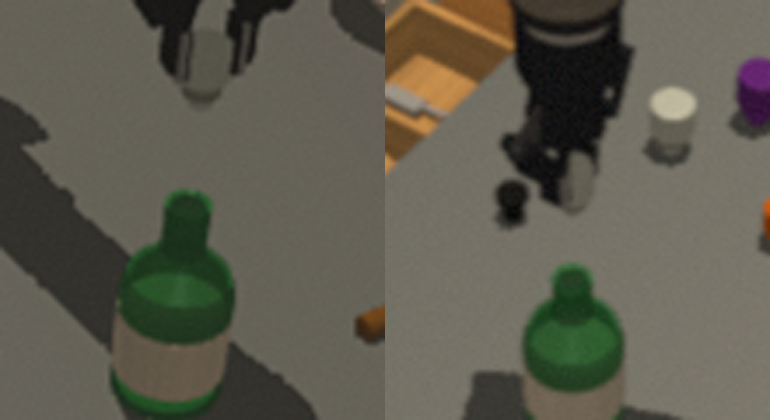

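View pics/w3.png

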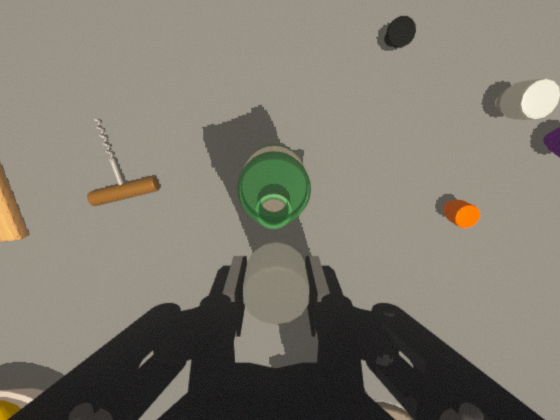

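The wrist view shows the cork at (276,285) and the mouth ring at (274,209), almost in line. Both side views show the cork above the mouth, upright. Next I measure both in this same view.

```bash
python3 - <<'E'
from h import *
c=grab('wrist','w4');T=bot.get_obs()['eef_pos'];print(T.round(4))
tops(c,.163,.176,(.5,.62,.1,.25),10)
P=cloud(c);hsv=cv2.cvtColor(c['pixels'],cv2.COLOR_RGB2HSV)
m=(abs(P[...,2]-T[2]-.0235)<.003)&(np.abs(P[...,0]-T[0])<.03)&(np.abs(P[...,1]-T[1])<.03)
z=P[m];print(m.sum(),z.min(0).round(4),z.max(0).round(4),np.median(z[:,2]).round(4))
for a in range(0,3):
  xs=T[0]-.01+.01*a;s=z[abs(z[:,0]-xs)<.0015];print(xs.round(3),s[:,1].min().round(4),s[:,1].max().round(4))
E
```

```text
[0.5568 0.1787 0.2733]
[274. 210.] 617 z 0.1711 circ 0.5561 0.18 r 0.0167 mean [0.5565 0.1799] mid [0.5562 0.1797] [0.0324 0.032 ]
3772 [0.5395 0.149  0.2938] [0.5732 0.2078 0.2998] 0.2977
0.547 0.1626 0.1943
0.557 0.1625 0.1941
0.567 0.1561 0.2007
```

```bash
python3 -m jog '[[0,-0.1,0.7,0],[0,-0.1,2,0],[0,-0.1,3.5,0],[0,-0.1,5,0],[0,-0.1,6.2,0],[0,-0.1,7,0],[0,-0.1,7,0],[0,-0.1,7,0],[0,-0.1,7,0],[0,-0.1,7,0],[0,-0.1,7,0],[0,-0.1,7,0]]'; python3 - <<'E'
from h import *
c=grab('wrist','w5');o=bot.get_obs();T=o['eef_pos'];print(T.round(4),o['contact_force'].round(2))
P=cloud(c)
m=(abs(P[...,2]-T[2]-.0235)<.003)&(np.abs(P[...,0]-T[0])<.03)&(np.abs(P[...,1]-T[1])<.03)
z=P[m];print(z.min(0).round(4),z.max(0).round(4),np.median(z[:,2]).round(4))
s=z[abs(z[:,0]-T[0])<.003];print(s[:,1].min().round(4),s[:,1].max().round(4))
E
```

```text
t: 7.65
eef_pos: [0.5571, 0.1801, 0.2039]
tool_rot: [-0.0, 1.0, 0.0, 0.0]
contact_force: [-0.2, 0.7, -1.2]
gripper_width: 0.369
grasp_force: 89.2
[0.557  0.1801 0.2038] [ 1.04 -0.21 -1.48]
[0.5399 0.1506 0.2243] [0.5735 0.2093 0.2303] 0.2283
0.1641 0.1958
```

```bash
python3 -m jog '[[0,0,0.3,0],[0,0,0.6,0],[0,0,0.9,0],[0,0,1.2,0],[0,0,1.4,0],[0,0,1.6,0],[0,0,1.75,0],[0,0,1.85,0],[0,0,1.85,0],[0,0,1.85,0],[0,0,1.85,0]]'
```

```text
t: 8.62
eef_pos: [0.5569, 0.18, 0.1849]
tool_rot: [-0.0, 1.0, 0.0, 0.0]
contact_force: [0.6, -0.6, -0.6]
gripper_width: 0.368
grasp_force: 89.2
```

No lateral force, so the plug is inside the bore. I now descend in small steps to feel for the ring.

```bash
python3 -m jog '[[0,0,0.05,0],[0,0,0.1,0],[0,0,0.1,0],[0,0,0.1,0],[0,0,0.1,0],[0,0,0.1,0]]'; python3 -m jog '[[0,0,0.03,0],[0,0,0.06,0],[0,0,0.06,0],[0,0,0.06,0],[0,0,0.06,0]]';python3 -m jog '[[0,0,0.03,0],[0,0,0.06,0],[0,0,0.06,0],[0,0,0.06,0],[0,0,0.06,0]]'
```

```text
t: 9.12
eef_pos: [0.5569, 0.1801, 0.1839]
tool_rot: [-0.0, 1.0, 0.0, 0.0]
contact_force: [0.2, 0.8, -0.2]
gripper_width: 0.367
grasp_force: 89.2
t: 9.53
eef_pos: [0.5571, 0.1799, 0.1834]
tool_rot: [-0.0, 1.0, 0.0, 0.0]
contact_force: [1.6, -0.1, 0.9]
gripper_width: 0.365
grasp_force: 89.3
t: 9.95
eef_pos: [0.5571, 0.18, 0.1829]
tool_rot: [-0.0, 1.0, 0.0, 0.0]
contact_force: [1.2, -0.5, 5.3]
gripper_width: 0.369
grasp_force: 89.4
```

```bash
python3 -m jog '[[0,0,0,0],[0,0,0,0],[0,0,0.05,0],[0,0,0.05,0],[0,0,0.05,0]]'; python3 -m jog '[[0,0,0.05,0],[0,0,0.1,0],[0,0,0.1,0],[0,0,0.1,0]]';python3 -m jog '[[0,0,0.05,0],[0,0,0.1,0],[0,0,0.1,0],[0,0,0.1,0]]';python3 -m jog '[[0,0,0.05,0],[0,0,0.1,0],[0,0,0.1,0],[0,0,0.1,0]]'
```

```text
t: 10.37
eef_pos: [0.5571, 0.18, 0.1824]
tool_rot: [-0.0, 1.0, 0.0, 0.0]
contact_force: [2.6, -1.5, 5.2]
gripper_width: 0.369
grasp_force: 89.4
t: 10.7
eef_pos: [0.5572, 0.18, 0.1815]
tool_rot: [-0.0, 1.0, 0.0, 0.0]
contact_force: [1.0, -0.6, 5.6]
gripper_width: 0.37
grasp_force: 89.4
t: 11.03
eef_pos: [0.5565, 0.1799, 0.1796]
tool_rot: [0.0, 1.0, 0.0, -0.0]
contact_force: [1.4, -0.5, -1.1]
gripper_width: 0.368
grasp_force: 89.3
t: 11.37
eef_pos: [0.5553, 0.1798, 0.1777]
tool_rot: [0.001, 1.0, 0.001, -0.002]
contact_force: [-0.4, 0.4, -8.2]
gripper_width: 0.37
grasp_force: 89.7
```

```bash
python3 -m jog '[[0,0,0.1,0],[0,0,0.2,0],[0,0,0.2,0],[0,0,0.2,0]]'; python3 -m jog '[[0,0,0.1,0],[0,0,0.2,0],[0,0,0.2,0],[0,0,0.2,0]]'
```

```text
t: 11.7
eef_pos: [0.5565, 0.1799, 0.1768]
tool_rot: [0.0, 1.0, 0.0, -0.0]
contact_force: [0.2, -0.2, -6.2]
gripper_width: 0.365
grasp_force: 89.7
t: 12.03
eef_pos: [0.5571, 0.1802, 0.1755]
tool_rot: [-0.0, 1.0, 0.0, 0.0]
contact_force: [-0.1, 0.3, -2.0]
gripper_width: 0.365
grasp_force: 89.8
```

```bash
python3 -m jog '[[0,0,0.05,0],[0,0,0.1,0],[0,0,0.1,0],[0,0,0.1,0]]'; python3 -m jog '[[0,0,0.05,0],[0,0,0.05,0],[0,0,0.05,0]]'; python3 -m jog '[[0,0,0.05,0],[0,0,0.05,0],[0,0,0.05,0]]'
```

```text
t: 12.37
eef_pos: [0.5571, 0.1802, 0.1748]
tool_rot: [-0.0, 1.0, 0.0, 0.0]
contact_force: [-1.1, -1.4, 6.1]
gripper_width: 0.37
grasp_force: 90.4
t: 12.62
eef_pos: [0.5572, 0.1802, 0.1748]
tool_rot: [-0.0, 1.0, 0.0, 0.001]
contact_force: [-3.0, -0.3, 9.2]
gripper_width: 0.37
grasp_force: 91.1
t: 12.87
eef_pos: [0.5573, 0.1803, 0.1748]
tool_rot: [-0.001, 1.0, 0.0, 0.001]
contact_force: [-4.1, -1.3, 12.6]
gripper_width: 0.369
grasp_force: 91.5
```

```bash
python3 -m jog '[[0,0,0,0],[0,0,0,0],[0,0,0,0],[0,0,0,0],[0,0,0,0],[0,0,0,0],[0,0,0,0],[0,0,0,0]]'; python3 - <<'E'
from h import *
c=grab('wrist','w6');grab('scene','s6');grab('side','d6');o=bot.get_obs();T=o['eef_pos'];print(T.round(4),o['contact_force'].round(2),o['torque'].round(2))
P=cloud(c)
m=(abs(P[...,2]-.218)<.006)&(np.abs(P[...,0]-T[0])<.03)&(np.abs(P[...,1]-T[1])<.018)
z=P[m];print(z.min(0).round(4),z.max(0).round(4),np.median(z[:,2]).round(4))
A=np.c_[z[:,:2]-z[:,:2].mean(0),np.ones(len(z))];k=abs(z[:,2]-np.median(z[:,2]))<.002;print('slope',np.linalg.lstsq(A[k],z[k,2],rcond=None)[0])
a,b=[cv2.imread(f'pics/{n}.png') for n in('s6','d6')]
cv2.imwrite('pics/c6.png',np.hstack([cv2.resize(a[125:225,295:395],(400,400),interpolation=2),cv2.resize(b[200:300,210:310],(400,400),interpolation=2)]))
E
```

```text
t: 13.53
eef_pos: [0.5573, 0.1802, 0.1748]
tool_rot: [-0.001, 1.0, 0.0, 0.001]
contact_force: [-3.3, -1.4, 12.3]
gripper_width: 0.367
grasp_force: 91.5
[0.5573 0.1803 0.1748] [-4.18 -0.97 12.16] [-0.4   0.87 -0.07]
[0.546  0.1623 0.212 ] [0.57   0.1982 0.2238] 0.2144
slope [-0.00091979  0.00199154  0.21416506]
```

View pics/c6.png

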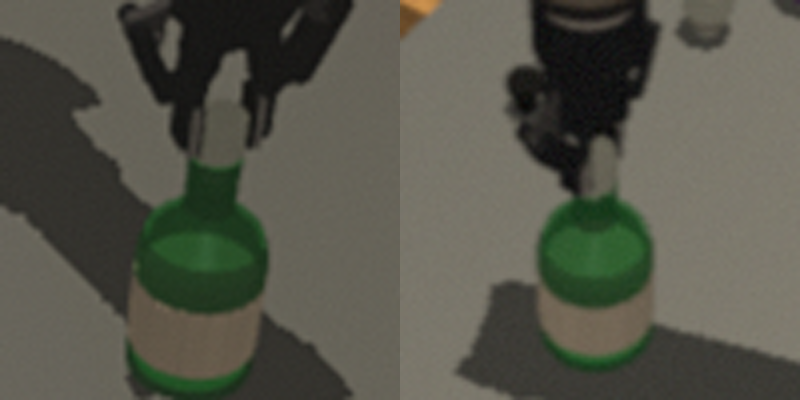

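Both views show the cork's head sitting on the lip with no visible gap, and the bottle upright. I check the top's height and tilt using cork-coloured pixels only.

```bash
python3 - <<'E'
from h import *
c=np.load('pics/w6.npz');P=cloud(c);T=np.array([.5573,.1803,.1748]);V=cv2.cvtColor(c['pixels'],cv2.COLOR_RGB2HSV)[...,2]
m=(np.hypot(P[...,0]-T[0],P[...,1]-T[1])<.0155)&(P[...,2]>.19)&(P[...,2]<.25)&(V>75)
z=P[m];h,e=np.histogram(z[:,2],np.arange(.19,.25,.002));print([(round(a,3),int(b)) for a,b in zip(e,h) if b])
zm=e[h.argmax()]+.001;z=z[abs(z[:,2]-zm)<.003];print(len(z),np.median(z[:,2]),z.min(0).round(4),z.max(0).round(4))
A=np.c_[z[:,:2]-z[:,:2].mean(0),np.ones(len(z))];print('slope',np.linalg.lstsq(A,z[:,2],rcond=None)[0].round(3))
tops(c,.085,.11,(.45,.7,.1,.25),30)
E
```

```text
[(np.float64(0.19), 23), (np.float64(0.192), 29), (np.float64(0.194), 25), (np.float64(0.196), 139), (np.float64(0.198), 2479), (np.float64(0.2), 342)]
2960 0.19931172542302705 [0.5419 0.165  0.196 ] [0.5728 0.1957 0.2013]
slope [-0.026  0.003  0.199]
[276. 187.] 1448 z 0.1017 circ 0.5566 0.1799 r 0.0405 mean [0.5851 0.1796] mid [0.5724 0.1796] [0.0485 0.0798]
```

The cork's top is at 0.1993 and the lip reads 0.1711 in the same camera, a difference of 28.2 mm, which is the head's 28 mm height. So it is home and nearly level, with a steady 12 N push. I'm handing in.

```bash
python3 -c "
from station import bot
print(bot.hand_in())"
```

```text
the job is handed in; nothing more can be done
None
```

The cork clicked home with its head flat on the lip, and I handed in still gripping it by the head and pressing down with about 12 N; the bottle stayed upright in place, and hand-in returned no verdict.

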